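# Thread the coaster set on its carry post and move it to the tray

## Robot

A 7-joint arm with a two-finger parallel gripper is mounted at the origin on the work surface. World frame = base frame: x ahead of the robot, y to its left, z up, the work surface at z = 0. Lengths are in mm, angles in degrees, forces in N, time in s.
With the tool pointing down it reaches from about 425 to 925 mm from the base axis. Payload 6.8 kg.
Tool frame: the origin (TCP) lies at the centre of the arm's flange, where the gripper is bolted on; the fingertips stand 173 mm ahead of it and the grasp point (between the pads) lies 155 mm ahead of it; z points along the fingers, y is the line along which they close (so a half turn about z gives the same grasp; the last joint's range is limited). The gripper opens to 85 mm and grips with 20 to 120 N. Pads are 22 mm wide; open, the fingers measure 114 mm over their backs; the gripper's body (76 mm by 85 mm) begins 54 mm behind the grasp point. The pads swing forward as they close: fully open they stand 13 mm farther back than shut.
Start: joints at [59.238, 27.33, 1.283, 89.118, -0.659, 63.558, -4.761], TCP at [280.658, -613.9, 404.708] pointing down, gripper open.
Joint ranges: [-169.35, 169.35], [-19.33, 120.38], [-80.79, 83.38], [13.8, 139.57], [-78.32, 258.32], [9.67, 109.79], [-169.56, 169.56]. Speed limits (degrees/s): [136.94, 136.94, 180, 180, 180, 180, 180].

## Interface

Orientations are given as [roll, pitch, yaw] about the fixed x, y, z axes, in that order (R = Rz(yaw) Ry(pitch) Rx(roll)).
In Python, from rig import manip, viewer gives the robot as it stands.
- The arm moves only by the shell command python3 -m jog 'ROWS' [FORCE]. ROWS is text: rows parted by semicolons, each of 7 numbers parted by spaces: the turn, a rotation vector about the tool's x, y, z in degrees, then the shift along the tool's x, y, z in mm, then the opening in per cent of the stroke, from 0 (shut) to 100 (fully open). A call has 1 to 12 rows; each row shifts and turns the commanded pose from where the row before left it, along the tool's axes as they then stand; what a row does not reach is not made up. A row lasts 1/12 s, in which the tool goes at most 41.7 mm and 7.16 degrees, less where a joint would pass 70% of its speed; a pose out of reach is approached as far as the arm can. A call is refused whole if a number of a shift passes 41.7 or a number of a turn 7.16, either way. A call with a gripper value outside its range is refused whole. The fingers move at their own pace and stop on an object; FORCE is the grip in N (left out, the last holds). Time passes only in rows, so rows that do not move let the fingers close. It gives the time, the measured TCP pose, the force, the opening and the grip force at its end, in the units of the state.
- manip.get_state(): the state, without advancing time (a new reading comes with each control period).
- viewer.read_camera(name): name is "scene" or "top" or "wrist"; returns a dict with "image" (420x560x3 uint8, red, green, blue), "vfov" (degrees; the focal length in pixels is half the picture's height over the tangent of half this angle, whatever the lens; pixels are square), "cx", "cy" (the principal point, pixels), "k1" (the pictures are not rectified: a ray, as slopes to the right and down, at radius r is drawn at 1 + k1 r^2 times it, then the intrinsics apply), "world_from_camera" (4x4, takes a point from camera to world coordinates). Camera axes: x right, y down, z forward; pixel columns grow to the right and rows downward; lengths in mm; the calibration is good to about 2 mm. A picture is of the moment at which its call begins. There is no depth.
- manip.sign_off(): hands the job in; it is judged then, once.
The state is a dict: "time_s": time; "q": joint angles; "qvel": joint speeds; "joint_torque": joint torques, N m; "ee_pos": TCP position; "orientation": TCP orientation; "contact_force": force on the tool from outside, world axes, zero at the start; "wrist_torque": the same for the moment, N m; "finger_gap": finger opening in mm; "grip_force": force on a finger pad.
Only numpy, scipy, OpenCV 4.12 (cv2) and the standard library are available. Lean on these libraries where they do the work, as an engineer would, in place of code of your own. Each camera call takes 0.05 s, during which the arm holds its last target. There are 200 camera calls.

## Task

Pick up the blue-handled brass carry post from its wooden stand and thread it down through the three stacked bamboo coasters into the dark metal base, gently feeling for the slot inside without dragging or twisting the base, until its collar rests on the top coaster. Turn the post to lock its foot under the slot, lift base and coasters together by the post alone, and set them softly down in the round recess of the dark wooden tray, leaving the post standing upright in the stack. Do not touch the coasters or base with the gripper, press hard, or disturb the other things on the console.

Things in the scene. Friction and masses are not known exactly. Their poses are not given: they have to be found in the camera images.
- post: Carry post, 120 g, starting upright in the stand. Origin: centre of the foot's underside, z up along the post. Its brass T-foot is a crossbar 20 mm long along the post's x, 8 mm wide along y, 5 mm thick (z 0 to 5 mm); above it a round brass shaft, 8 mm in diameter, up to the collar at z 36.5 mm.
- collar (a point): Centre of the underside of the post's round brass collar, 36 mm in diameter, 4 mm thick; 36.5 mm above the post's origin.
- handle (a point): Where to grip the post: 66 mm above its origin, on the axis of the square blue handle, 20 x 20 mm with sides along the post's x and y, from 40.5 to 86.5 mm above the origin. Grip either pair of parallel sides with 50 N or more.
- base: Round dark metal base under the coasters, 94 mm diameter, 24 mm high, about 360 g, loose on the console. Origin: centre of its underside, z up, x towards a small brass dot on its side and rim. Its middle is a well 40 mm across, closed near the top by the lock plate.
- lock (a point): Centre of the top face of the base's sprung lock plate (4 mm thick), 23 mm above the base's origin. A straight slot, 23 x 11 mm, runs through it. The slot's direction is NOT given by any pose: each time it is another, within 1.3 rad either way of the base's x axis. The foot passes only with its crossbar along the slot, within about 0.1 rad; half a turn is the same.
- well (a point): Floor of the base's well, 4 mm above its origin. Pressed by a crossbar that does not fit, the lock plate above sinks at most 4 mm, resisting 1.5 N plus 1.5 N per mm, then stops hard. When the crossbar turns into line the plate springs up round it and the force vanishes; turning on in the slot drags the base round. Under the plate the foot turns freely.
- base_mark (a point): Point on the top outer rim of the base at its brass dot, 47 mm from its axis along the base's x and 24 mm above the origin.
- coaster_low: Lowest bamboo coaster: ring of 88 mm diameter and 8 mm thickness with a 27 mm round hole, 36 g, loose on the base and up to 1.5 mm off its centre. Origin: centre of its underside (24 mm above the base's origin), z up.
- coaster_mid: Middle bamboo coaster, like the lowest; its underside is 32 mm above the base's origin.
- coaster_top: Top bamboo coaster, like the lowest; its underside is 40 mm, its top 48 mm above the base's origin. Fully in, the collar rests on it and the post's origin is 11.5 mm above the base's. Then turned 1.0 to 2.1 rad away from the slot (best 1.57, either way) the foot is locked: on lifting, the post rises 2.5 mm, catches under the lock plate and carries base and coasters.
- stand: Fixed dark wooden cylinder, 60 mm diameter, 50 mm high, with a 27 mm bore from top to bottom; the post hangs in it by its collar (post's origin 13.5 mm above the console). Origin: centre of its underside.
- tray: Fixed round dark wooden tray, 124 mm diameter, with a round recess 104 mm in diameter whose floor is 6 mm above the console and whose rim is 11 mm high. Origin: centre of its underside.
- bowl: Bystander: white ceramic bowl with a blue woven pattern, 136 mm wide, 52 mm high. Origin: centre of its underside.
- tool_case: Bystander: red plastic multi-tool case with a black latch, 55 x 115 x 32 mm. Origin: centre of its underside.
- keys: Bystander: steel key ring 35 mm wide with two brass keys, 55 mm long, 4 mm high. Origin: centre of the ring, underneath.
- paperweight: Bystander: green glass paperweight, 68 mm wide, 45 mm high. Origin: centre of its underside.
- torch: Bystander: flat lighter-shaped aluminium torch, 74 x 26 x 14 mm. Origin: centre of its main part's underside.
- jar: Bystander: amber glass jar, 60 mm wide, 65 mm high. Origin: centre of its underside.

How it is judged:
By the outcome, as a careful person would: the job done as asked, in the order asked, and still so for the second after the job is handed in, with the robot touching nothing.
It also fails if it takes over 72 s, if anything falls off the work surface, if the arm or the gripper's body presses on something with over 40 N, if the wrist force passes 120 N, or if a joint passes its speed limit or range.

## Working session

There is one attempt and no reset: what is moved stays moved. The work goes in short steps, Python scripts to look and compute and a shell command to move; the robot and the scene stay as the last step left them, time stands still between calls to the robot, and variables do not carry over. Pictures are saved under pics/ and viewed, at most 10 in all, crops included, and the job is handed in when it is done.

```bash
mkdir -p pics; ls; python3 - <<'E'
from rig import manip, viewer
import cv2,numpy as np
for n in ["scene","top"]:
    c=viewer.read_camera(n); cv2.imwrite(f"pics/{n}0.png",c["image"][:,:,::-1]); print(n,c["vfov"],c["cx"],c["cy"],c["k1"],np.round(c["world_from_camera"],3).tolist())
s=manip.get_state(); print(s["ee_pos"],s["orientation"],s["time_s"],s["finger_gap"])
E
```

```text
pics
scene 50.90653290017392 281.6408722123284 216.44842226493662 -0.023229020114554293 [[0.798, 0.305, -0.52, 1075.556], [0.602, -0.44, 0.666, -629.157], [-0.026, -0.845, -0.535, 581.592], [0.0, 0.0, 0.0, 1.0]]
top 45.36704236284277 278.1402329846514 203.8374640247941 0.05824105930898261 [[-0.033, -0.976, 0.217, 388.152], [-0.999, 0.033, -0.005, 17.513], [-0.003, -0.217, -0.976, 1062.828], [0.0, 0.0, 0.0, 1.0]]
[ 280.55737676 -613.65318138  403.80456399] [-1.79901777e+02  8.28398520e-03  2.45704534e+01] 0.1 85.23617586269755
```

View pics/top0.png

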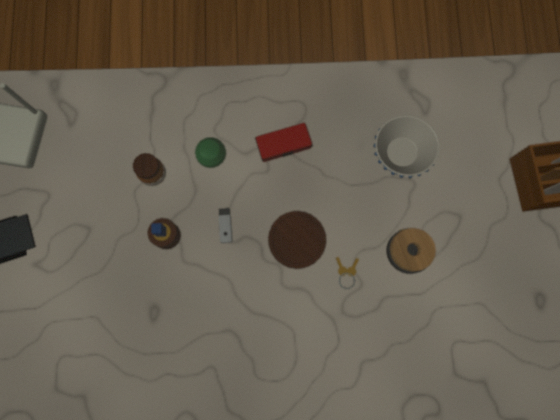

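View pics/scene0.png

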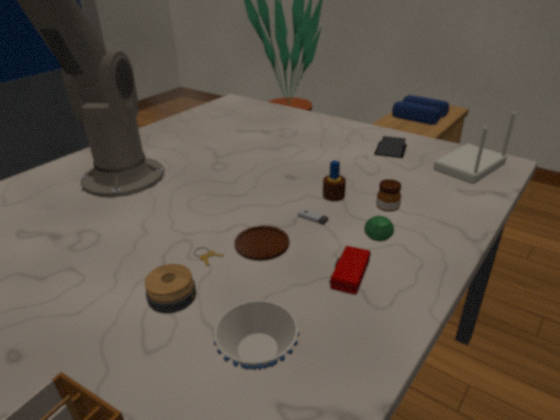

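The top view shows the post with blue handle in its stand at about (160,231), the tray at (297,239), and the stack at (412,250). The keys lie at (347,275), between tray and stack.

```bash
cat > h.py <<'E'
import cv2,numpy as np
from rig import manip, viewer
def cam(n,save=None):
    c=viewer.read_camera(n); c["bgr"]=np.ascontiguousarray(c["image"][:,:,::-1])
    c["T"]=np.array(c["world_from_camera"]); c["f"]=c["image"].shape[0]/2/np.tan(np.radians(c["vfov"]/2))
    if save: cv2.imwrite(f"pics/{save}.png",c["bgr"])
    return c
def ray(c,p):
    d=(np.atleast_2d(np.float64(p))-[c["cx"],c["cy"]])/c["f"]; u=d.copy()
    for _ in range(20): u=d/(1+c["k1"]*(u**2).sum(1,keepdims=True))
    return np.c_[u,np.ones(len(u))]@c["T"][:3,:3].T
def plane(c,p,z):
    r=ray(c,p); o=c["T"][:3,3]; return (o+r*((z-o[2])/r[:,2])[:,None])[:,:2]
def proj(c,X):
    x=(np.atleast_2d(X)-c["T"][:3,3])@c["T"][:3,:3]; u=x[:,:2]/x[:,2:]
    return u*(1+c["k1"]*(u**2).sum(1,keepdims=True))*c["f"]+[c["cx"],c["cy"]]
def mask(c,lo,hi,roi=None):
    m=cv2.inRange(cv2.cvtColor(c["bgr"],cv2.COLOR_BGR2HSV),lo,hi)
    if roi: k=np.zeros_like(m); x0,y0,x1,y1=roi; k[y0:y1,x0:x1]=255; m&=k
    return m
def big(m):
    cs,_=cv2.findContours(m,cv2.RETR_EXTERNAL,cv2.CHAIN_APPROX_NONE)
    return max(cs,key=cv2.contourArea)[:,0,:].astype(np.float32)
def circ(c,cnt,z):
    return cv2.fitEllipse(plane(c,cnt,z).astype(np.float32))
E
python3 - <<'E'
from h import *
c=cam("top")
hsv=cv2.cvtColor(c["bgr"],cv2.COLOR_BGR2HSV)
for p in [(158,227),(164,236),(172,245),(297,239),(420,240),(396,265),(345,300)]: print(p,hsv[p[1],p[0]])
tr=big(mask(c,(0,60,20),(20,255,140),(255,200,340,280))); print("tray",circ(c,tr,9))
co=big(mask(c,(8,70,110),(28,255,255),(380,215,445,280))); print("coaster",circ(c,co,48),len(co))
b=big(mask(c,(100,90,30),(130,255,255),(140,210,185,255))); print("blue",len(b),plane(c,b.mean(0),95), b.min(0),b.max(0))
i=np.hstack([cv2.resize(c["bgr"][215:265,130:195],None,fx=6,fy=6,interpolation=2),cv2.resize(c["bgr"][225:275,385:445],None,fx=6,fy=6,interpolation=2)]); cv2.imwrite("pics/z.png",i)
E
```

```text
(158, 227) [109 128  78]
(164, 236) [20 98 70]
(172, 245) [15 73 42]
(297, 239) [ 10 123  54]
(420, 240) [ 16 130 106]
(396, 265) [19 39 52]
(345, 300) [ 21  38 107]
tray ((544.7747192382812, -24.33639907836914), (120.3799819946289, 121.16001892089844), 87.40774536132812)
coaster ((525.126220703125, -295.3251953125), (5.551655292510986, 31.596668243408203), 109.58132934570312) 37
blue 32 [[562.0164041  251.20348815]] [152. 224.] [161. 233.]
```

View pics/z.png

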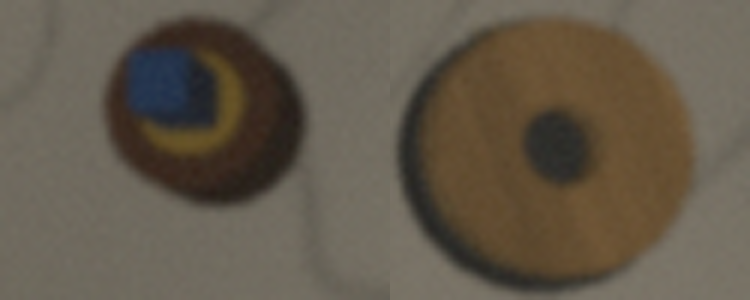

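```bash
python3 - <<'E'
from h import *
c=cam("top")
co=big(mask(c,(8,80,60),(28,255,255),(380,215,445,280))); print("coaster",circ(c,co,48),len(co))
st=big(mask(c,(0,60,20),(20,255,140),(140,210,190,255))); print("stand",circ(c,st,50))
b=big(mask(c,(100,70,20),(130,255,255),(140,210,185,255))); print(cv2.minAreaRect(b))
w=cam("wrist"); T=manip.get_state(); 
from scipy.spatial.transform import Rotation as R
Rt=R.from_euler("xyz",T["orientation"],degrees=True).as_matrix()
print("cam in tool",Rt.T@(w["T"][:3,3]-T["ee_pos"]),np.round(Rt.T@w["T"][:3,:3],3).tolist(),w["vfov"])
E
```

```text
coaster ((510.6504821777344, -254.9524688720703), (86.18678283691406, 90.0630874633789), 13.02049732208252) 124
stand ((560.4345092773438, 247.60984802246094), (53.50142288208008, 65.37059783935547), 144.12449645996094)
((156.5, 228.5), (11.0, 11.0), 90.0)
cam in tool [80.53882575 -0.94705029 30.35527964] [[-0.0, -0.949, -0.315], [1.0, 0.0, -0.001], [0.001, -0.315, 0.949]] 63.87104959103922
```

```bash
python3 -m jog '0 0 0 12 -9 5 100;0 0 0 24 -20 10 100;0 0 0 25 -21 11 100;0 0 0 25 -21 11 100;0 0 0 25 -21 11 100;0 0 0 25 -21 11 100;0 0 0 25 -21 11 100;0 0 0 25 -21 11 100;0 0 0 25 -21 11 100;0 0 0 25 -21 11 100;0 0 0 25 -21 11 100;0 0 0 18 -13 6 100'; python3 -m jog '0 0 0 0 0 0 100;0 0 0 0 0 0 100;0 0 0 0 0 0 100'
python3 - <<'E'
from h import *
c=cam("wrist","w1"); p=proj(c,[[511,-255,48],[511,-255,23]]); print(p,c["T"][:3,3])
b=c["bgr"]; x,y=p[0].astype(int); g=b[max(0,y-110):y+110,max(0,x-130):x+130]
g=cv2.resize(g,None,fx=2.5,fy=2.5,interpolation=2); lut=(255*(np.arange(256)/255)**.5).astype(np.uint8); cv2.imwrite("pics/w1c.png",cv2.LUT(g,lut)); print(g.shape,x,y)
E
```

```text
time_s: 1.25
ee_pos: [439.1, -284.5, 283.7]
orientation: [-179.9, 0.0, 24.7]
contact_force: [-0.2, 0.1, 0.6]
finger_gap: 85.1
grip_force: 0.0
time_s: 1.5
ee_pos: [438.1, -288.6, 284.9]
orientation: [180.0, 0.0, 24.5]
contact_force: [-0.2, -0.2, 0.2]
finger_gap: 85.5
grip_force: 0.0
[[281.35089957  96.55675363]
 [281.24706016  96.49791579]] [ 511.04413602 -254.36088148  254.6656995 ]
(515, 650, 3) 281 96
```

View pics/w1c.png

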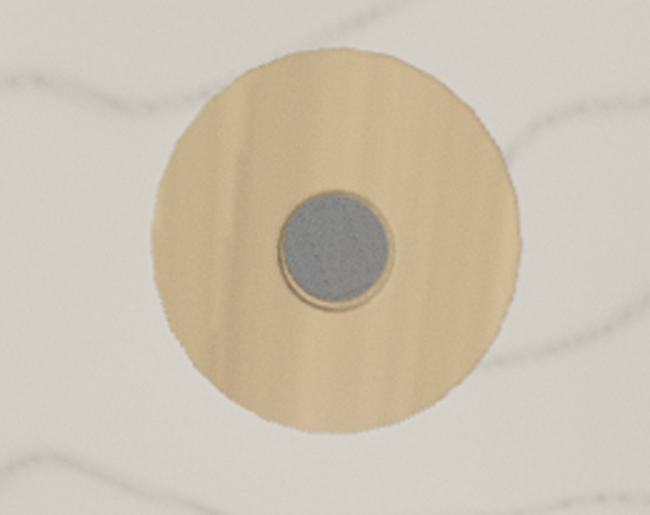

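The coaster top fills (155–520, 48–432) in the crop. Its hole, at (337,248), shows the plain plate, so the slot isn't visible and I will have to feel for it. Next I'll look from the side for the base's true centre and the dot.

```bash
python3 - <<'E'
from h import *
c=cam("wrist")
m=mask(c,(8,60,60),(28,255,255)); m=cv2.morphologyEx(m,cv2.MORPH_OPEN,np.ones((5,5)))
k=big(m); print("top coaster",circ(c,k,48))
E
python3 -m jog '0 0 -6.5 0 0 0 100;0 0 -6.5 0 0 0 100;0 0 -6.5 0 0 0 100;0 0 -6.5 0 0 0 100;0 0 -6.5 0 0 0 100;0 0 -6.5 0 0 0 100;0 0 -6.5 0 0 0 100;0 0 -6.5 0 0 0 100;0 0 -6.5 0 0 0 100;0 0 -7 0 0 0 100;0 0 0 25 18 5 100;0 0 0 25 18 5 100'
python3 -m jog '0 0 0 26 18 5 100;0 0 0 26 18 5 100;0 0 0 0 0 0 100;0 0 0 0 0 0 100;0 0 0 0 0 0 100'
python3 - <<'E'
from h import *
c=cam("wrist","w2"); print(proj(c,[[511,-255,48],[511,-255,23]]),c["T"][:3,3],manip.get_state()["q"])
lut=(255*(np.arange(256)/255)**.5).astype(np.uint8); cv2.imwrite("pics/w2b.png",cv2.LUT(c["bgr"],lut))
E
```

```text
top coaster ((509.8853759765625, -257.87847900390625), (86.1692123413086, 86.30309295654297), 127.70459747314453)
time_s: 2.6
ee_pos: [473.2, -240.9, 275.0]
orientation: [180.0, 0.1, 89.6]
contact_force: [1.6, -0.2, -0.8]
finger_gap: 85.2
grip_force: 0.0
time_s: 3.02
ee_pos: [509.8, -187.2, 264.8]
orientation: [-180.0, 0.1, 90.0]
contact_force: [-0.5, 0.2, -0.1]
finger_gap: 85.5
grip_force: 0.0
[[283.37799478 331.45194197]
 [283.15440028 309.10172863]] [ 509.43172396 -105.89074989  234.4697984 ] [ 30.15668129  26.75961952 -20.72653463 112.89262579  13.6901428
  42.69439845   1.24033128]
```

View pics/w2b.png

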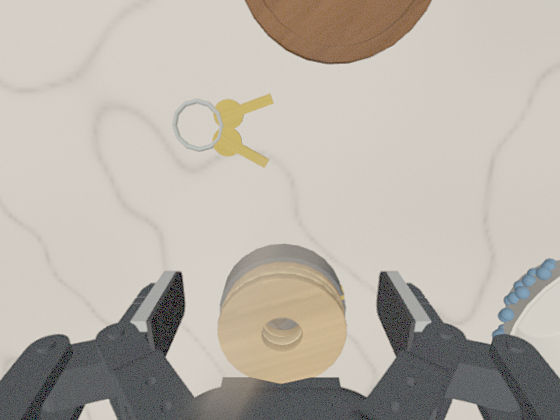

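The base's side shows at (222–343, 245–290), and the brass dot is at about (343,296). The grey keys and the tray edge are above it in the picture. I'll fit the base's lower edge to a circle of known radius.

```bash
python3 - <<'E'
from h import *
from scipy.optimize import least_squares
c=cam("wrist"); g=cv2.GaussianBlur(cv2.cvtColor(c["bgr"],cv2.COLOR_BGR2GRAY),(3,3),0).astype(float)
pts=[]
for x in range(226,341,3):
    col=g[215:300,x]; d=np.diff(col); 
    th=(col[:8].mean()+ g[255,283])/2
    i=np.argmax(col<th)
    if i>0: pts.append((x,215+i-1+(col[i-1]-th)/(col[i-1]-col[i])))
pts=np.array(pts); P=plane(c,pts,0)
f=lambda p:np.hypot(P[:,0]-p[0],P[:,1]-p[1])-47
r=least_squares(f,[511,-255],loss="soft_l1"); print("base",r.x,np.round(r.fun,1))
m=mask(c,(15,110,60),(32,255,255),(335,280,355,312)); ys,xs=np.nonzero(m); print("dot",len(xs),xs.mean(),ys.mean(),plane(c,[[xs.mean(),ys.mean()]],22))
k=big(cv2.morphologyEx(mask(c,(8,60,60),(28,255,255),(200,230,360,385)),cv2.MORPH_OPEN,np.ones((3,3))))
print(k.min(0),k.max(0))
L=np.array([q for q in k if q[1]>335]); P2=plane(c,L,48); r=least_squares(lambda p:np.hypot(P2[:,0]-p[0],P2[:,1]-p[1])-44,[511,-255],loss="soft_l1"); print("topc",r.x,abs(r.fun).max())
t=plane(c,big(mask(c,(0,90,20),(16,255,200),(240,0,440,66))),0); print(t[:,1].min())
# tray edge near side at z=0..11
E
```

```text
base [ 510.44318933 -259.47328989] [ 0.3  0.1  0.   0.2  0.  -0.   0.  -0.1 -0.3 -0.1  0.2  0.  -0.1 -0.2
 -0.   0.1 -0.1 -0.1 -0.   0.1  0.2  0.  -0.1 -0.  -0.  -0.   0.  -0.2
 -0.   0.2 -0.1 -0.2  0.   0.2 -0.2 -0.   0.2  0.   0.4]
dot 182 338.75274725274727 300.65384615384613 [[ 551.50402486 -249.05115675]]
[218. 261.] [346. 383.]
topc [ 509.59270119 -255.83157794] 4.863117228228376
-85.1875070226879
```

```bash
python3 -m jog '0 0 0 15 2 -10 100;0 0 0 32 5 -10 100;0 0 0 35 5 -10 100;0 0 0 35 5 -10 100;0 0 0 35 5 -10 100;0 0 0 35 5 -10 100;0 0 0 35 5 -5 100;0 0 0 35 5 0 100;0 0 0 35 5 0 100;0 0 0 35 4 0 100;0 0 0 28 3 0 100;0 0 0 12 1 0 100'; python3 -m jog '0 0 0 0 0 0 100;0 0 0 0 0 0 100'
python3 - <<'E'
from h import *
c=cam("wrist","w3"); b=big(mask(c,(100,70,20),(130,255,255)))
print(c["T"][:3,3],manip.get_state()["q"]); print(cv2.minAreaRect(b),plane(c,b.mean(0),100))
a=cv2.approxPolyDP(b.astype(np.int32),3,True)[:,0]; print(a.tolist(),np.round(plane(c,a,100),1).tolist())
x,y=b.mean(0).astype(int); g=c["bgr"][max(0,y-90):y+90,max(0,x-110):x+110]; lut=(255*(np.arange(256)/255)**.5).astype(np.uint8)
cv2.imwrite("pics/w3c.png",cv2.resize(cv2.LUT(g,lut),None,fx=3,fy=3,interpolation=2))
E
```

```text
time_s: 4.12
ee_pos: [559.1, 186.1, 330.9]
orientation: [179.9, -0.2, 90.3]
contact_force: [-1.3, 1.1, -0.7]
finger_gap: 85.5
grip_force: 0.0
time_s: 4.28
ee_pos: [559.7, 180.7, 329.9]
orientation: [-180.0, 0.0, 90.1]
contact_force: [-0.4, -0.2, 0.3]
finger_gap: 85.3
grip_force: 0.0
[559.21709897 262.03699949 299.63572333] [ -3.30966638  26.23493621 -26.6855102  103.97974214  14.45026066
  53.19870727 -36.40941341]
((284.5, 115.0), (34.0, 33.0), 90.0) [[561.30338612 251.87266737]]
[[270, 98], [269, 131], [300, 131], [301, 100]] [[553.1, 261.1], [552.4, 242.7], [570.4, 242.7], [570.6, 260.0]]
```

View pics/w3c.png

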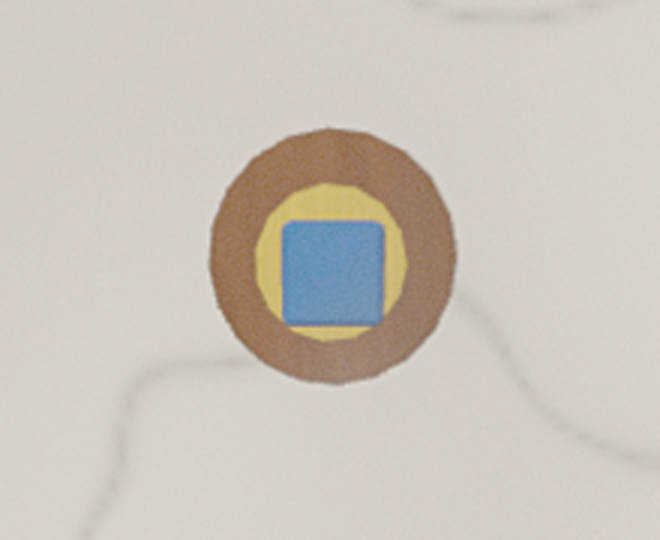

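The blue handle is square to the image at crop (333,272), on its brass collar in the brown stand. It lines up with yaw 90, so I can descend and grip.

```bash
python3 -m jog '0 0 0 20 0.6 0 60;0 0 0 25 0.5 0 60;0 0 0 20 0.5 0 60;0 0 0 6.2 0 12 60;0 0 0 0 0 25 60;0 0 0 0 0 28 60;0 0 0 0 0 20 60;0 0 0 0 0 10 60;0 0 0 0 0 0 60;0 0 0 0 0 0 60'; python3 -m jog '0 0 0 0 0 0 5;0 0 0 0 0 0 5;0 0 0 0 0 0 5;0 0 0 0 0 0 5;0 0 0 0 0 0 5;0 0 0 0 0 0 5;0 0 0 0 0 0 5' 70
```

```text
time_s: 5.17
ee_pos: [561.7, 251.2, 234.5]
orientation: [-180.0, 0.1, 90.0]
contact_force: [-0.2, 0.2, 0.4]
finger_gap: 51.4
grip_force: 0.0
time_s: 5.75
ee_pos: [561.9, 252.8, 236.3]
orientation: [179.9, -0.0, 90.1]
contact_force: [0.1, -1.3, 6.8]
finger_gap: 19.3
grip_force: 68.9
```

```bash
python3 -m jog '0 0 0 0 0 -5 5;0 0 0 0 0 -15 5;0 0 0 0 0 -25 5;0 0 0 0 0 -25 5;0 0 0 -10 -1 -20 5;0 0 0 -25 -2 -5 5;0 0 0 -35 -4 0 5;0 0 0 -38 -4 0 5;0 0 0 -38 -4 0 5;0 0 0 -38 -4 0 5;0 0 0 -38 -4 0 5;0 0 0 -38 -4 0 5'; python3 -m jog '0 0 0 -38 -4 0 5;0 0 0 -38 -4 0 5;0 0 0 -38 -4 0 5;0 0 0 -38 -4 0 5;0 0 0 -38 -4 0 5;0 0 0 -33 -4 0 5;0 0 0 -20 -4 5 5;0 0 0 -8 -2 5 5;0 0 0 0 0 5 5;0 0 0 0 0 0 5;0 0 0 0 0 0 5;0 0 0 0 0 0 5'
python3 - <<'E'
from h import *
c=cam("wrist","w4"); s=manip.get_state(); print(s["q"],s["contact_force"],s["grip_force"],s["finger_gap"])
lut=(255*(np.arange(256)/255)**.5).astype(np.uint8); cv2.imwrite("pics/w4b.png",cv2.LUT(c["bgr"],lut))
p=s["ee_pos"]; print(p,proj(c,[[p[0],p[1],p[2]-221],[p[0],p[1],p[2]-184.5],[510.4,-259.5,48]]))
E
```

```text
time_s: 6.75
ee_pos: [533.9, -9.2, 330.0]
orientation: [180.0, 0.0, 90.1]
contact_force: [0.6, -0.0, -1.4]
finger_gap: 19.6
grip_force: 68.8
time_s: 7.75
ee_pos: [505.7, -256.3, 314.9]
orientation: [180.0, -0.1, 90.3]
contact_force: [0.3, -0.0, -0.4]
finger_gap: 19.1
grip_force: 68.8
[ 36.49037327  24.51913602 -20.09714483 107.8272238   10.76303407
  49.46715879  11.28471435] [-0.24993017  0.24871842 -0.47806349] 68.78413438796997 19.48449418973325
[ 505.65099949 -256.63124634  314.99326699] [[281.21192598 236.59507177]
 [281.31213355 264.78391101]
 [287.47125614 215.8138108 ]]
```

View pics/w4b.png

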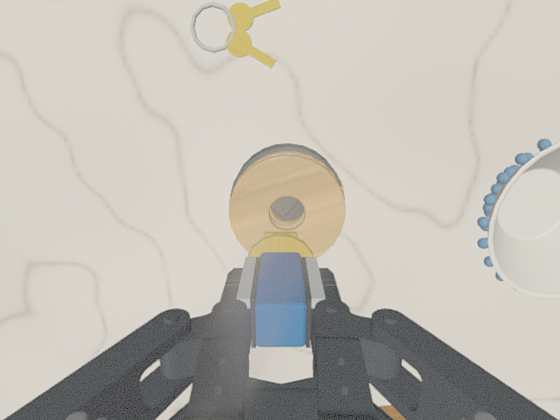

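The post hangs straight in the gripper. Its crossbar shows under the collar at (263–297, 235), running across the image, so it lies along world x. The stack is at (287,208), just ahead of it. I'll measure foot and base in this same picture so camera bias cancels.

```bash
python3 - <<'E'
from h import *
from scipy.optimize import least_squares
c=cam("wrist"); s=manip.get_state(); p=s["ee_pos"]; print(p)
hsv=cv2.cvtColor(c["bgr"],cv2.COLOR_BGR2HSV); g=cv2.GaussianBlur(cv2.cvtColor(c["bgr"],cv2.COLOR_BGR2GRAY),(3,3),0).astype(float)
# brass foot
for x in (265,272,280,288,295): print(x,[tuple(int(v) for v in hsv[y,x]) for y in range(226,244,2)])
print("row234",[(x,tuple(int(v) for v in hsv[234,x])) for x in list(range(258,270,2))+list(range(292,304,2))])
pts=[]
for x in range(236,341,3):
    col=g[125:200,x]; th=(col[:5].mean()+g[151,287])/2; i=np.argmax(col<th)
    if i>0: pts.append((x,125+i-1+(col[i-1]-th)/(col[i-1]-col[i])))
P=plane(c,pts,0); r=least_squares(lambda q:np.hypot(P[:,0]-q[0],P[:,1]-q[1])-47,[511,-255],loss="soft_l1"); print("base",r.x,np.abs(r.fun).max())
k=big(cv2.morphologyEx(mask(c,(8,50,60),(20,255,255),(200,140,360,250)),cv2.MORPH_OPEN,np.ones((3,3)))); P2=plane(c,k[(k[:,1]>175)&(k[:,1]<226)],48)
r=least_squares(lambda q:np.hypot(P2[:,0]-q[0],P2[:,1]-q[1])-44,[511,-255],loss="soft_l1"); print("topc",r.x,np.abs(r.fun).max())
d=mask(c,(20,100,60),(32,255,255),(330,180,355,215)); ys,xs=np.nonzero(d); print("dot",len(xs),xs.mean() if len(xs) else 0,ys.mean() if len(ys) else 0)
E
```

```text
[ 505.57042388 -256.99755804  315.07330674]
265 [(18, 111, 167), (17, 113, 169), (17, 110, 169), (20, 137, 134), (22, 149, 159), (21, 147, 156), (21, 135, 140), (22, 146, 166), (21, 141, 165)]
272 [(17, 106, 169), (18, 108, 167), (18, 118, 169), (21, 135, 136), (21, 140, 153), (20, 136, 137), (22, 145, 165), (22, 145, 163), (22, 145, 164)]
280 [(18, 105, 161), (17, 110, 141), (18, 111, 174), (21, 142, 135), (21, 156, 131), (22, 160, 150), (21, 149, 166), (21, 156, 163), (21, 151, 164)]
288 [(19, 104, 165), (17, 116, 136), (18, 118, 154), (20, 151, 132), (21, 151, 145), (21, 146, 138), (22, 160, 166), (22, 167, 162), (21, 155, 164)]
295 [(17, 129, 132), (18, 116, 154), (18, 112, 171), (21, 160, 126), (22, 166, 160), (22, 168, 156), (21, 167, 124), (22, 158, 166), (22, 162, 162)]
row234 [(258, (17, 108, 170)), (260, (16, 107, 172)), (262, (17, 116, 170)), (264, (19, 133, 149)), (266, (21, 139, 165)), (268, (21, 146, 161)), (292, (21, 163, 161)), (294, (21, 156, 163)), (296, (21, 158, 139)), (298, (17, 118, 168)), (300, (17, 118, 171)), (302, (18, 117, 172))]
base [ 510.4012075  -258.29289471] 1.3391486585967485
topc [ 509.8302652  -258.07849224] 1.4181635522932083
dot 12 341.0 185.16666666666666
```

```bash
python3 - <<'E'
from h import *
c=cam("wrist"); p=manip.get_state()["ee_pos"]
m=mask(c,(20,125,60),(24,255,255),(255,215,305,238)); ys,xs=np.nonzero(m); 
e=[ys[xs==x].min() for x in range(267,295)]; y0=np.mean(e)-.5; xm=(xs[ys>232].min()+xs[ys>232].max())/2
for dz in (-2,0,2): print(xm,y0,plane(c,[[xm,y0]],p[2]-221+dz)-p[:2]-[0,4])
# collar top circle arc
print(plane(c,[[343,185],[341,185]],24), plane(c,[[343,187]],22))
m=mask(c,(20,125,60),(26,255,255),(240,225,320,262)); print([ (y,np.nonzero(m[y])[0][[0,-1]].tolist()) for y in (236,240,244,248,252)])
E
```

```text
280.0 231.53571428571428 [[-0.60824931 -1.66099883]]
280.0 231.53571428571428 [[-0.60752852 -0.83808296]]
280.0 231.53571428571428 [[-0.60680773 -0.01516709]]
[[ 555.03907396 -242.68850367]
 [ 553.43724369 -242.69621245]] [[ 555.52475795 -244.86520573]]
[(236, [264, 296]), (240, [261, 300]), (244, [256, 305]), (248, [252, 308]), (252, [250, 310])]
```

```bash
python3 -m jog '0 0 0 -1 5.4 0 5;0 0 7 0 0 5 5;0 0 7 0 0 5 5;0 0 7 0 0 5 5;0 0 7 0 0 5 5;0 0 7 0 0 5 5;0 0 7 0 0 0 5;0 0 7 0 0 0 5;0 0 7 0 0 0 5;0 0 0 0 0 0 5;0 0 0 0 0 0 5;0 0 0 0 0 0 5'
python3 - <<'E'
from h import *
c=cam("wrist","w5"); s=manip.get_state(); print(s["q"][6],s["contact_force"],s["orientation"],s["wrist_torque"])
p=s["ee_pos"]; print(p,proj(c,[[p[0],p[1],p[2]-221],[p[0],p[1],p[2]-184.5],[510.4,-258.6,48]]))
lut=(255*(np.arange(256)/255)**.5).astype(np.uint8); cv2.imwrite("pics/w5b.png",cv2.resize(cv2.LUT(c["bgr"],lut)[120:320,180:380],None,fx=3,fy=3,interpolation=2))
E
```

```text
time_s: 8.9
ee_pos: [510.7, -259.4, 289.8]
orientation: [180.0, -0.0, 34.3]
contact_force: [-0.5, 0.3, -1.1]
finger_gap: 19.3
grip_force: 68.8
-38.71193392077533 [-0.28343922  0.54627357 -1.08047933] [ 1.79995264e+02 -8.29465265e-03  3.42468811e+01] [ 0.05445763 -0.01374046  0.04050088]
[ 510.52743837 -259.42858657  289.76058544] [[281.98010104 234.67058869]
 [282.25898734 262.61527349]
 [280.73334691 222.07399809]]
```

View pics/w5b.png

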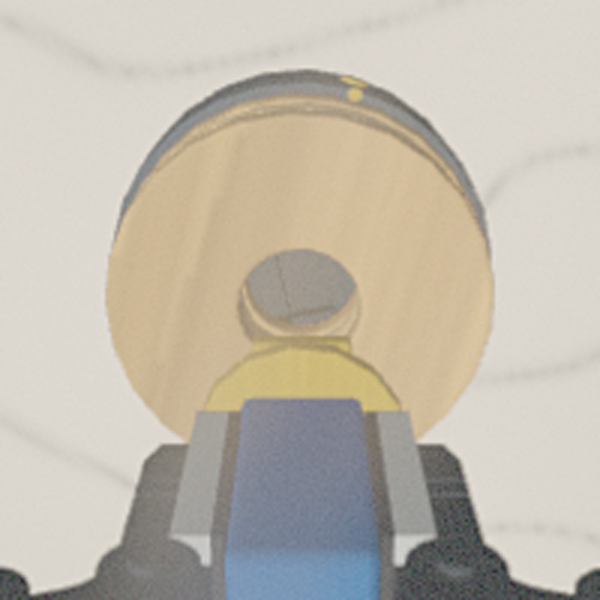

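The crop shows the hole at (300,290), the crossbar's front edge at (253–350, 338), and the brass dot at (352,90). That puts base x at about 18°. One more relative measurement before I lower it.

```bash
cat > rel.py <<'E'
from h import *
from scipy.optimize import least_squares
c=cam("wrist"); s=manip.get_state(); p=s["ee_pos"]; yw=np.radians(s["orientation"][2])
X=np.array([np.cos(yw),np.sin(yw)]);Y=np.array([np.sin(yw),-np.cos(yw)])
m=mask(c,(20,125,60),(24,255,255),(255,215,305,238)); ys,xs=np.nonzero(m)
y0=np.median([ys[xs==x].min() for x in range(268,294) if (xs==x).any()])-.5; q=ys>232; xm=(xs[q].min()+xs[q].max())/2
F=plane(c,[[xm,y0]],p[2]-221)[0]-4*X
g=cv2.GaussianBlur(cv2.cvtColor(c["bgr"],cv2.COLOR_BGR2GRAY),(3,3),0).astype(float); pts=[]
for x in range(232,331,3):
    col=g[115:200,x]; th=(col[:5].mean()+g[148,281])/2; i=np.argmax(col<th)
    if i>0: pts.append((x,115+i-1+(col[i-1]-th)/(col[i-1]-col[i])))
P=plane(c,pts,0); r=least_squares(lambda q:np.hypot(P[:,0]-q[0],P[:,1]-q[1])-47,[511,-255],loss="soft_l1")
print("base",r.x,np.median(abs(r.fun)),"tcp",p,"foot-tcp in tool",(F-p[:2])@X,(F-p[:2])@Y,xm,y0)
d=r.x-F; print("need tool x,y",d@X,d@Y)
E
python3 rel.py
```

```text
base [ 509.82896403 -258.38285616] 0.06642971518669327 tcp [ 510.43505162 -259.53337931  289.7475105 ] foot-tcp in tool -1.9067464495039292 -1.2547424095844002 280.0 231.5
need tool x,y 2.0520924479857694 -0.03751152334646019
```

```bash
python3 -m jog '0 0 0 1 0 5 5;0 0 0 1 0 5 5;0 0 0 0 0 5 5;0 0 0 0 0 0 5;0 0 0 0 0 0 5;0 0 0 0 0 0 5'; python3 rel.py;  python3 - <<'E'
from h import *
c=cam("wrist"); g=c["bgr"]
k=cv2.morphologyEx(mask(c,(8,50,60),(19,255,255),(190,130,370,260)),cv2.MORPH_OPEN,np.ones((3,3))); k=big(k); P2=plane(c,k[(k[:,1]>185)&(k[:,1]<226)],48)
from scipy.optimize import least_squares
r=least_squares(lambda q:np.hypot(P2[:,0]-q[0],P2[:,1]-q[1])-44,[511,-255],loss="soft_l1"); print("topc",r.x,np.median(abs(r.fun)))
E
```

```text
time_s: 9.5
ee_pos: [512.0, -258.4, 274.6]
orientation: [-180.0, 0.0, 34.1]
contact_force: [-0.4, -0.5, -1.1]
finger_gap: 19.5
grip_force: 68.8
base [ 509.93403412 -258.3773418 ] 0.0940875622481343 tcp [ 512.04899723 -258.44396548  274.77408759] foot-tcp in tool -2.0915666062164133 -1.333597447955335 280.0 231.5
need tool x,y 0.3770079614569805 0.09351828834955608
topc [ 496.27925724 -284.75663587] 8.473863470744199
```

```bash
python3 -m jog '0 0 0 0.4 0.1 4 5;0 0 0 0 0 5 5;0 0 0 0 0 5 5;0 0 0 0 0 5 5;0 0 0 0 0 4 5;0 0 0 0 0 2 5;0 0 0 0 0 0 5;0 0 0 0 0 0 5'; python3 -c "
from rig import manip
for i in range(3):
  s=manip.get_state();print(s['ee_pos'],s['contact_force'],s['wrist_torque'])"
```

```text
time_s: 10.27
ee_pos: [512.4, -258.3, 249.6]
orientation: [-180.0, 0.0, 34.1]
contact_force: [1.0, 0.1, -1.0]
finger_gap: 19.3
grip_force: 68.8
[ 512.37907364 -258.2578962   249.5703425 ] [ 1.0159148   0.13557383 -1.03139015] [ 0.0154626  -0.02730811  0.02133509]
[ 512.37907364 -258.2578962   249.5703425 ] [ 1.0159148   0.13557383 -1.03139015] [ 0.0154626  -0.02730811  0.02133509]
[ 512.37907364 -258.2578962   249.5703425 ] [ 1.0159148   0.13557383 -1.03139015] [ 0.0154626  -0.02730811  0.02133509]
```

```bash
cat > ok.py <<'E'
# exit 0 while the vertical force is between the two limits
import sys
from rig import manip
s=manip.get_state(); f=s["contact_force"]; lo,hi=map(float,sys.argv[1:3])
print(f"t{s['time_s']:.2f} z{s['ee_pos'][2]:.2f} yaw{s['orientation'][2]:.1f} f{f.round(1)} tz{s['wrist_torque'][2]:.3f}")
sys.exit(0 if lo<=f[2]<=hi else 1)
E
D='>/dev/null'
python3 -m jog '0 0 0 0 0 1.5 5;0 0 0 0 0 1.5 5;0 0 0 0 0 0 5' >/dev/null; python3 ok.py -9 1.5 &&
python3 -m jog '0 0 0 0 0 1 5;0 0 0 0 0 0 5' >/dev/null && python3 ok.py -9 1.5 &&
python3 -m jog '0 0 0 0 0 1 5;0 0 0 0 0 0 5' >/dev/null && python3 ok.py -9 1.5 &&
python3 -m jog '0 0 0 0 0 0.7 5;0 0 0 0 0 0 5' >/dev/null && python3 ok.py -9 1.5 &&
python3 -m jog '0 0 0 0 0 0.7 5;0 0 0 0 0 0 5' >/dev/null && python3 ok.py -9 1.5 &&
python3 -m jog '0 0 0 0 0 0.7 5;0 0 0 0 0 0 5' >/dev/null && python3 ok.py -9 1.5 &&
python3 -m jog '0 0 0 0 0 0.7 5;0 0 0 0 0 0 5' >/dev/null && python3 ok.py -9 1.5 &&
python3 -m jog '0 0 0 0 0 0.7 5;0 0 0 0 0 0 5' >/dev/null && python3 ok.py -9 1.5
```

```text
t10.52 z246.58 yaw34.1 f[-0.5 -0.6 -1.2] tz0.043
t10.68 z245.78 yaw34.1 f[-0.4 -0.2  0.3] tz-0.016
t10.85 z244.84 yaw34.1 f[-0.4  0.7  1. ] tz0.015
t11.02 z244.20 yaw34.1 f[0.3 1.  2.6] tz-0.011
```

```bash

python3 -m jog '0 0 -3 0 0 0 5;0 0 0 0 0 0 5' >/dev/null && python3 ok.py 0.8 9 &&
python3 -m jog '0 0 -3 0 0 0 5;0 0 0 0 0 0 5' >/dev/null && python3 ok.py 0.8 9 &&
python3 -m jog '0 0 -3 0 0 0 5;0 0 0 0 0 0 5' >/dev/null && python3 ok.py 0.8 9 &&
python3 -m jog '0 0 -3 0 0 0 5;0 0 0 0 0 0 5' >/dev/null && python3 ok.py 0.8 9 &&
python3 -m jog '0 0 -3 0 0 0 5;0 0 0 0 0 0 5' >/dev/null && python3 ok.py 0.8 9 &&
python3 -m jog '0 0 -3 0 0 0 5;0 0 0 0 0 0 5' >/dev/null && python3 ok.py 0.8 9 &&
python3 -m jog '0 0 -3 0 0 0 5;0 0 0 0 0 0 5' >/dev/null && python3 ok.py 0.8 9 &&
python3 -m jog '0 0 -3 0 0 0 5;0 0 0 0 0 0 5' >/dev/null && python3 ok.py 0.8 9 &&
python3 -m jog '0 0 -3 0 0 0 5;0 0 0 0 0 0 5' >/dev/null && python3 ok.py 0.8 9 &&
python3 -m jog '0 0 -3 0 0 0 5;0 0 0 0 0 0 5' >/dev/null && python3 ok.py 0.8 9 &&
python3 -m jog '0 0 -3 0 0 0 5;0 0 0 0 0 0 5' >/dev/null && python3 ok.py 0.8 9 &&
python3 -m jog '0 0 -3 0 0 0 5;0 0 0 0 0 0 5' >/dev/null && python3 ok.py 0.8 9
```

```text
t11.18 z244.24 yaw37.2 f[-0.7 -0.3  1.6] tz0.040
t11.35 z244.24 yaw40.1 f[ 1.3 -0.2  1.5] tz-0.013
t11.52 z244.17 yaw43.0 f[-0.8 -0.7  2. ] tz-0.046
t11.68 z244.14 yaw46.0 f[ 0.8 -0.5  3. ] tz0.051
t11.85 z244.13 yaw49.0 f[ 0.1 -0.3  2. ] tz-0.010
t12.02 z244.08 yaw52.0 f[-1.1  0.   2.3] tz-0.033
t12.18 z244.04 yaw55.0 f[-0.  -0.2  2.1] tz0.020
t12.35 z244.02 yaw58.0 f[ 0.1 -0.4  2.2] tz0.065
t12.52 z244.01 yaw61.0 f[-0.5 -0.2  3.2] tz-0.039
t12.68 z244.01 yaw64.0 f[ 0.1 -0.3  2.1] tz-0.021
t12.85 z244.00 yaw67.0 f[-0.  -0.6  2.4] tz0.019
t13.02 z243.98 yaw69.9 f[-0.1 -0.4  2.6] tz-0.009
```

```bash

python3 -m jog '0 0 -3 0 0 0.4 5;0 0 0 0 0 0 5' >/dev/null && python3 ok.py 0.8 9 &&
python3 -m jog '0 0 -3 0 0 0 5;0 0 0 0 0 0 5' >/dev/null && python3 ok.py 0.8 9 &&
python3 -m jog '0 0 -3 0 0 0 5;0 0 0 0 0 0 5' >/dev/null && python3 ok.py 0.8 9 &&
python3 -m jog '0 0 -3 0 0 0 5;0 0 0 0 0 0 5' >/dev/null && python3 ok.py 0.8 9 &&
python3 -m jog '0 0 -3 0 0 0 5;0 0 0 0 0 0 5' >/dev/null && python3 ok.py 0.8 9 &&
python3 -m jog '0 0 -3 0 0 0 5;0 0 0 0 0 0 5' >/dev/null && python3 ok.py 0.8 9 &&
python3 -m jog '0 0 -3 0 0 0 5;0 0 0 0 0 0 5' >/dev/null && python3 ok.py 0.8 9 &&
python3 -m jog '0 0 -3 0 0 0 5;0 0 0 0 0 0 5' >/dev/null && python3 ok.py 0.8 9 &&
python3 -m jog '0 0 -3 0 0 0 5;0 0 0 0 0 0 5' >/dev/null && python3 ok.py 0.8 9 &&
python3 -m jog '0 0 -3 0 0 0 5;0 0 0 0 0 0 5' >/dev/null && python3 ok.py 0.8 9 &&
python3 -m jog '0 0 -3 0 0 0 5;0 0 0 0 0 0 5' >/dev/null && python3 ok.py 0.8 9 &&
python3 -m jog '0 0 -3 0 0 0 5;0 0 0 0 0 0 5' >/dev/null && python3 ok.py 0.8 9 &&
python3 -m jog '0 0 -3 0 0 0 5;0 0 0 0 0 0 5' >/dev/null && python3 ok.py 0.8 9 &&
python3 -m jog '0 0 -3 0 0 0 5;0 0 0 0 0 0 5' >/dev/null && python3 ok.py 0.8 9 &&
python3 -m jog '0 0 -3 0 0 0 5;0 0 0 0 0 0 5' >/dev/null && python3 ok.py 0.8 9 &&
python3 -m jog '0 0 -3 0 0 0 5;0 0 0 0 0 0 5' >/dev/null && python3 ok.py 0.8 9 &&
python3 -m jog '0 0 -3 0 0 0 5;0 0 0 0 0 0 5' >/dev/null && python3 ok.py 0.8 9 &&
python3 -m jog '0 0 -3 0 0 0 5;0 0 0 0 0 0 5' >/dev/null && python3 ok.py 0.8 9
```

```text
t13.18 z243.58 yaw72.9 f[-0.   0.1  3.4] tz-0.026
t13.35 z243.64 yaw75.9 f[-0.7 -0.2  3.4] tz0.007
t13.52 z243.64 yaw78.9 f[ 0.1 -0.6  2.5] tz0.007
t13.68 z243.64 yaw81.9 f[-0.3  0.3  1.7] tz0.007
t13.85 z243.63 yaw84.9 f[0.1 0.4 2.5] tz0.093
t14.02 z243.61 yaw87.9 f[-0.4 -0.4  2.9] tz-0.025
t14.18 z243.61 yaw90.9 f[ 0.6 -0.1  3.3] tz0.025
t14.35 z243.62 yaw93.9 f[-0.4  0.1  2.2] tz-0.057
t14.52 z243.60 yaw96.9 f[-0.2 -0.4  2.9] tz0.007
t14.68 z243.59 yaw99.9 f[-0.1 -1.5  3.9] tz-0.045
t14.85 z243.61 yaw102.9 f[-0.6  0.1  2.9] tz-0.043
t15.02 z243.59 yaw105.9 f[-0.5  0.3  1.9] tz-0.003
t15.18 z243.57 yaw108.9 f[-0.5 -1.7  3.1] tz-0.013
t15.35 z243.60 yaw111.9 f[-0.6 -1.2  3.1] tz-0.044
t15.52 z243.61 yaw114.9 f[-0.3 -0.5  2.9] tz-0.008
t15.68 z243.60 yaw117.9 f[-0.3 -0.7  3. ] tz-0.038
t15.85 z243.59 yaw120.9 f[-0.5 -1.1  3.2] tz-0.011
t16.02 z243.59 yaw123.9 f[ 0.5 -0.9  2.7] tz-0.007
```

```bash

python3 -m jog '0 0 -3 0 0 0 5;0 0 0 0 0 0 5' >/dev/null && python3 ok.py 0.8 9 &&
python3 -m jog '0 0 -3 0 0 0 5;0 0 0 0 0 0 5' >/dev/null && python3 ok.py 0.8 9 &&
python3 -m jog '0 0 -3 0 0 0 5;0 0 0 0 0 0 5' >/dev/null && python3 ok.py 0.8 9 &&
python3 -m jog '0 0 -3 0 0 0 5;0 0 0 0 0 0 5' >/dev/null && python3 ok.py 0.8 9 &&
python3 -m jog '0 0 -3 0 0 0 5;0 0 0 0 0 0 5' >/dev/null && python3 ok.py 0.8 9 &&
python3 -m jog '0 0 -3 0 0 0 5;0 0 0 0 0 0 5' >/dev/null && python3 ok.py 0.8 9 &&
python3 -m jog '0 0 -3 0 0 0 5;0 0 0 0 0 0 5' >/dev/null && python3 ok.py 0.8 9 &&
python3 -m jog '0 0 -3 0 0 0 5;0 0 0 0 0 0 5' >/dev/null && python3 ok.py 0.8 9 &&
python3 -m jog '0 0 -3 0 0 0 5;0 0 0 0 0 0 5' >/dev/null && python3 ok.py 0.8 9 &&
python3 -m jog '0 0 -3 0 0 0 5;0 0 0 0 0 0 5' >/dev/null && python3 ok.py 0.8 9 &&
python3 -m jog '0 0 -3 0 0 0 5;0 0 0 0 0 0 5' >/dev/null && python3 ok.py 0.8 9 &&
python3 -m jog '0 0 -3 0 0 0 5;0 0 0 0 0 0 5' >/dev/null && python3 ok.py 0.8 9 &&
python3 -m jog '0 0 -3 0 0 0 5;0 0 0 0 0 0 5' >/dev/null && python3 ok.py 0.8 9 &&
python3 -m jog '0 0 -3 0 0 0 5;0 0 0 0 0 0 5' >/dev/null && python3 ok.py 0.8 9 &&
python3 -m jog '0 0 -3 0 0 0 5;0 0 0 0 0 0 5' >/dev/null && python3 ok.py 0.8 9 &&
python3 -m jog '0 0 -3 0 0 0 5;0 0 0 0 0 0 5' >/dev/null && python3 ok.py 0.8 9 &&
python3 -m jog '0 0 -3 0 0 0 5;0 0 0 0 0 0 5' >/dev/null && python3 ok.py 0.8 9 &&
python3 -m jog '0 0 -3 0 0 0 5;0 0 0 0 0 0 5' >/dev/null && python3 ok.py 0.8 9 &&
python3 -m jog '0 0 -3 0 0 0 5;0 0 0 0 0 0 5' >/dev/null && python3 ok.py 0.8 9 &&
python3 -m jog '0 0 -3 0 0 0 5;0 0 0 0 0 0 5' >/dev/null && python3 ok.py 0.8 9
python3 -c "
from rig import manip
s=manip.get_state();print(s['q'],s['ee_pos'])"
```

```text
t16.18 z243.59 yaw127.0 f[-0.4 -0.3  3. ] tz0.042
t16.35 z243.57 yaw129.9 f[-1.  -0.9  3. ] tz0.008
t16.52 z243.57 yaw132.9 f[-0.4 -0.3  2.6] tz-0.059
t16.68 z243.55 yaw136.0 f[-0.3 -0.   3.1] tz-0.109
t16.85 z243.53 yaw139.0 f[-0.2 -0.5  2.7] tz0.038
t17.02 z243.47 yaw142.0 f[-0.3 -1.1  3.2] tz-0.038
t17.18 z243.50 yaw145.0 f[0.  0.1 3.1] tz0.020
t17.35 z243.53 yaw147.9 f[-0.6  0.   3. ] tz-0.054
t17.52 z243.55 yaw150.9 f[-1.1  0.4  2.8] tz-0.038
t17.68 z243.54 yaw153.9 f[-0.2 -0.5  3.2] tz-0.018
t17.85 z243.53 yaw156.9 f[-0.4 -0.5  3.4] tz-0.036
t18.02 z243.57 yaw159.9 f[-0.7 -0.9  3.2] tz0.023
t18.18 z243.57 yaw162.9 f[-0.3  0.2  3.1] tz-0.034
t18.35 z243.59 yaw165.9 f[-0.1  0.3  3.1] tz0.033
t18.52 z243.58 yaw168.9 f[-0.1 -0.2  3. ] tz-0.023
t18.68 z243.59 yaw171.9 f[ 0.  -0.3  3.6] tz0.021
t18.85 z243.59 yaw174.9 f[-0.1 -0.8  3.7] tz-0.042
t19.02 z243.61 yaw177.9 f[-0.7 -0.5  2.9] tz-0.033
t19.18 z243.59 yaw-179.0 f[-1.1 -0.3  3. ] tz-0.034
t19.35 z243.61 yaw-176.1 f[-0.1 -0.8  3.8] tz-0.020
[ 52.60296898  36.21009267 -42.63825953 108.25577062  32.40993779
  48.26904121  87.03481298] [ 512.43719228 -258.29542645  243.60701769]
```

The sweep covered 150° without finding the slot. The likely cause is a lateral error, because the foot may orbit the tool axis as I turn. I'll re-measure base against foot at this yaw.

```bash
cat > rel2.py <<'E'
from h import *
from scipy.optimize import least_squares
c=cam("wrist"); s=manip.get_state(); p=s["ee_pos"]; yw=np.radians(s["orientation"][2])
X=np.array([np.cos(yw),np.sin(yw)]);Y=np.array([np.sin(yw),-np.cos(yw)])
F=plane(c,[[280,231.5]],p[2]-221)[0]-4*X
g=cv2.GaussianBlur(cv2.cvtColor(c["bgr"],cv2.COLOR_BGR2GRAY),(3,3),0).astype(float); pts=[]
for a in np.radians(np.arange(-60,61,4)):
    n=X*np.cos(a)+Y*np.sin(a); R=np.arange(60,38,-.25)
    uv=proj(c,np.c_[np.array([510.2,-258.5])+R[:,None]*n,0*R]).astype(np.float32)
    v=cv2.remap(g.astype(np.float32),uv[None,:,0],uv[None,:,1],1)[0]
    i=np.argmin(v[6:]-v[:-6])+3; pts.append(uv[i])
P=plane(c,pts,0); r=least_squares(lambda q:np.hypot(P[:,0]-q[0],P[:,1]-q[1])-47,[510,-258],loss="soft_l1",f_scale=.3)
d=r.x-F
print("base",r.x,"med",np.median(abs(r.fun)),"n",len(pts),"tcp",p,"base-tcp tool",(r.x-p[:2])@X,(r.x-p[:2])@Y,"need tool x,y",d@X,d@Y,np.round(r.fun,1))
E
python3 rel2.py
```

```text
base [ 511.10885764 -258.00437447] med 0.07544158642188137 n 31 tcp [ 512.44378647 -258.29076867  243.61972255] base-tcp tool 1.3127060612352572 0.375312424132793 need tool x,y 2.8047992685005476 -0.2713542724877309 [ 0.6  0.4  0.2 -0.   0.2 -0.  -0.2 -0.2  0.   0.  -0.2  0.   0.  -0.3
 -0.  -0.1 -0.1 -0.1  0.1  0.  -0.  -0.1  0.1  0.1  0.  -0.  -0.1  0.1
 -0.   0.2  0.6]
```

```bash
python3 -m jog '0 0 0 0 0 -2 5;0 0 0 1.4 -0.1 0 5;0 0 0 1.4 -0.2 0 5;0 0 0 0 0 0 5' >/dev/null; python3 rel2.py; python3 -m jog '0 0 0 0 0 1 5;0 0 0 0 0 1 5;0 0 0 0 0 0 5;0 0 0 0 0 0 5' >/dev/null; python3 ok.py 0 9
```

```text
base [ 511.1581401  -258.03750883] med 0.1129379850023966 n 31 tcp [ 509.35555134 -258.67668199  245.45615717] base-tcp tool -1.842996272161374 0.5111098895377444 need tool x,y -0.5158384706822163 -0.14782255875081846 [ 0.6  0.1 -0.1 -0.   0.2  0.   0.   0.   0.1 -0.2 -0.2  0.1  0.  -0.2
 -0.2  0.2 -0.  -0.1 -0.1  0.1 -0.2 -0.   0.2 -0.1 -0.2  0.   0.2 -0.1
  0.1  0.2  0.4]
t20.12 z243.58 yaw-175.9 f[-0.3  0.7  2.8] tz-0.011
```

```bash

python3 -m jog '0 0 0 -0.4 -0.1 0 5;0 0 0 0 0 0 5' >/dev/null && python3 ok.py 0.8 9 &&
python3 -m jog '0 0 3 -0.01 0.07 0 5;0 0 0 0 0 0 5' >/dev/null && python3 ok.py 0.8 9 &&
python3 -m jog '0 0 3 -0.01 0.07 0 5;0 0 0 0 0 0 5' >/dev/null && python3 ok.py 0.8 9 &&
python3 -m jog '0 0 3 -0.01 0.07 0 5;0 0 0 0 0 0 5' >/dev/null && python3 ok.py 0.8 9 &&
python3 -m jog '0 0 3 -0.01 0.07 0 5;0 0 0 0 0 0 5' >/dev/null && python3 ok.py 0.8 9 &&
python3 -m jog '0 0 3 -0.01 0.07 0 5;0 0 0 0 0 0 5' >/dev/null && python3 ok.py 0.8 9 &&
python3 -m jog '0 0 3 -0.01 0.07 0 5;0 0 0 0 0 0 5' >/dev/null && python3 ok.py 0.8 9 &&
python3 -m jog '0 0 3 -0.01 0.07 0 5;0 0 0 0 0 0 5' >/dev/null && python3 ok.py 0.8 9 &&
python3 -m jog '0 0 3 -0.01 0.07 0 5;0 0 0 0 0 0 5' >/dev/null && python3 ok.py 0.8 9 &&
python3 -m jog '0 0 3 -0.01 0.07 0 5;0 0 0 0 0 0 5' >/dev/null && python3 ok.py 0.8 9 &&
python3 -m jog '0 0 3 -0.01 0.07 0 5;0 0 0 0 0 0 5' >/dev/null && python3 ok.py 0.8 9 &&
python3 -m jog '0 0 3 -0.01 0.07 0 5;0 0 0 0 0 0 5' >/dev/null && python3 ok.py 0.8 9 &&
python3 -m jog '0 0 3 -0.01 0.07 0 5;0 0 0 0 0 0 5' >/dev/null && python3 ok.py 0.8 9 &&
python3 -m jog '0 0 3 -0.01 0.07 0 5;0 0 0 0 0 0 5' >/dev/null && python3 ok.py 0.8 9 &&
python3 -m jog '0 0 3 -0.01 0.07 0 5;0 0 0 0 0 0 5' >/dev/null && python3 ok.py 0.8 9 &&
python3 -m jog '0 0 3 -0.01 0.07 0 5;0 0 0 0 0 0 5' >/dev/null && python3 ok.py 0.8 9 &&
python3 -m jog '0 0 3 -0.01 0.07 0 5;0 0 0 0 0 0 5' >/dev/null && python3 ok.py 0.8 9 &&
python3 -m jog '0 0 3 -0.01 0.07 0 5;0 0 0 0 0 0 5' >/dev/null && python3 ok.py 0.8 9; python3 rel2.py | tail -3
```

```text
t20.28 z243.47 yaw-175.9 f[-2.4 -0.1  3.3] tz-0.026
t20.45 z243.67 yaw-179.0 f[-2.   0.3  1.9] tz-0.030
t20.62 z243.77 yaw178.0 f[-0.8  0.3  3.4] tz0.056
t20.78 z243.81 yaw175.1 f[-0.8  0.2  2.4] tz0.045
t20.95 z243.82 yaw172.1 f[-0.1  0.5  3.2] tz-0.021
t21.12 z243.81 yaw169.1 f[-0.2 -0.6  2.2] tz0.036
t21.28 z243.82 yaw166.2 f[0.2 0.3 2.8] tz0.019
t21.45 z243.77 yaw163.2 f[0.2 0.9 2. ] tz0.048
t21.62 z243.75 yaw160.2 f[0.6 0.3 2.2] tz-0.019
t21.78 z243.72 yaw157.2 f[ 0.7 -0.4  2.2] tz-0.025
t21.95 z243.74 yaw154.2 f[1.7 0.1 2.4] tz0.046
t22.12 z243.76 yaw151.2 f[ 1.4 -0.2  1.8] tz0.005
t22.28 z243.73 yaw148.2 f[0.7 0.5 1.6] tz-0.020
t22.45 z243.67 yaw145.2 f[ 1.1 -0.5  2. ] tz0.032
t22.62 z242.91 yaw142.2 f[ 0.9 -0.1 -1. ] tz-0.029
base [ 511.01408777 -258.52950264] med 0.09670299901704027 n 31 tcp [ 509.63426665 -257.82021475  242.89958409] base-tcp tool -1.5254055751075668 0.283078530640044 need tool x,y -1.0106938052635377 0.4447459372117953 [ 0.7  0.3  0.   0.   0.1  0.1 -0.2  0.1  0.1 -0.2 -0.2  0.  -0.  -0.
 -0.1  0.2 -0.1 -0.2  0.1 -0.2 -0.  -0.1  0.1 -0.2  0.   0.2 -0.1  0.1
  0.   0.2  0.4]
```

The force vanished at yaw 142, so the foot has found the slot. I'll centre a little and lower it, watching the force.

```bash

python3 -m jog '0 0 2.5 -0.5 0.2 0 5;0 0 0 0 0 0 5' >/dev/null && python3 ok.py -9 1.5 &&
python3 -m jog '0 0 0 0 0 1 5;0 0 0 0 0 1 5;0 0 0 0 0 0 5' >/dev/null && python3 ok.py -9 1.5 &&
python3 -m jog '0 0 0 0 0 1 5;0 0 0 0 0 1 5;0 0 0 0 0 0 5' >/dev/null && python3 ok.py -9 1.5 &&
python3 -m jog '0 0 0 0 0 1 5;0 0 0 0 0 1 5;0 0 0 0 0 0 5' >/dev/null && python3 ok.py -9 1.5 &&
python3 -m jog '0 0 0 0 0 1 5;0 0 0 0 0 0 5' >/dev/null && python3 ok.py -9 1.5 &&
python3 -m jog '0 0 0 0 0 0.6 5;0 0 0 0 0 0 5' >/dev/null && python3 ok.py -9 1.5 &&
python3 -m jog '0 0 0 0 0 0.6 5;0 0 0 0 0 0 5' >/dev/null && python3 ok.py -9 1.5 &&
python3 -m jog '0 0 0 0 0 0.6 5;0 0 0 0 0 0 5' >/dev/null && python3 ok.py -9 1.5 &&
python3 -m jog '0 0 0 0 0 0.6 5;0 0 0 0 0 0 5' >/dev/null && python3 ok.py -9 1.5 &&
python3 -m jog '0 0 0 0 0 0.6 5;0 0 0 0 0 0 5' >/dev/null && python3 ok.py -9 1.5 &&
python3 -m jog '0 0 0 0 0 0.6 5;0 0 0 0 0 0 5' >/dev/null && python3 ok.py -9 1.5
```

```text
t22.83 z243.03 yaw139.7 f[-0.5 -0.  -2. ] tz-0.006
t23.08 z241.16 yaw139.7 f[ 0.  -0.3 -0.4] tz-0.042
t23.33 z239.36 yaw139.6 f[ 0.3  0.9 -1.2] tz-0.054
t23.58 z237.39 yaw139.6 f[-0.5 -0.1 -1.7] tz-0.045
t23.75 z236.46 yaw139.6 f[-0.4  1.3 -1.5] tz0.024
t23.92 z235.92 yaw139.6 f[-0.2  0.2 -1.1] tz-0.008
t24.08 z235.35 yaw139.6 f[ 0.4  0.5 -0.6] tz0.037
t24.25 z234.71 yaw139.6 f[-1.2 -0.6 -1.1] tz-0.013
t24.42 z234.10 yaw139.6 f[ 0.3 -0.2 -1.6] tz0.001
t24.58 z233.63 yaw139.6 f[-0.3 -0.3 -0.7] tz-0.003
t24.75 z233.25 yaw139.6 f[-1.2 -0.3  3.1] tz0.027
```

The collar is resting on the top coaster at z 233.3. I'll unload it slightly and turn 90° about the foot to lock.

```bash

python3 -m jog '0 0 0 0 0 -0.6 5;0 0 4 -0.02 0.1 0 5;0 0 6 -0.02 0.14 0 5;0 0 0 0 0 0 5' >/dev/null && python3 ok.py -9 5 &&
python3 -m jog '0 0 6 -0.02 0.14 0 5;0 0 6 -0.02 0.14 0 5;0 0 6 -0.02 0.14 0 5;0 0 6 -0.02 0.14 0 5;0 0 0 0 0 0 5' >/dev/null && python3 ok.py -9 5 &&
python3 -m jog '0 0 6 -0.02 0.14 0 5;0 0 6 -0.02 0.14 0 5;0 0 6 -0.02 0.14 0 5;0 0 6 -0.02 0.14 0 5;0 0 0 0 0 0 5' >/dev/null && python3 ok.py -9 5 &&
python3 -m jog '0 0 6 -0.02 0.14 0 5;0 0 6 -0.02 0.14 0 5;0 0 6 -0.02 0.14 0 5;0 0 6 -0.02 0.14 0 5;0 0 4 -0.02 0.1 0 5;0 0 4 -0.02 0.1 0 5;0 0 0 0 0 0 5' >/dev/null && python3 ok.py -9 5; python3 rel2.py
```

```text
t25.08 z233.72 yaw129.4 f[0.  0.1 0.6] tz-0.009
t25.50 z233.71 yaw105.5 f[0.6 0.4 0.5] tz-0.051
t25.92 z233.63 yaw81.7 f[-0.5  0.1 -0.9] tz-0.014
t26.50 z233.58 yaw49.8 f[-0.2 -0.8  0.7] tz-0.014
base [ 509.89661223 -258.72267944] med 0.13526518930296305 n 31 tcp [ 512.93706474 -258.03466456  233.59366269] base-tcp tool -2.482818946301754 -1.8850267928403348 need tool x,y -0.6565916906958025 -0.6499625217173126 [ 0.4  0.4  0.2 -0.1 -0.   0.2 -0.  -0.2 -0.2  0.3 -0.2 -0.2  0.1  0.1
 -0.1 -0.1  0.1 -0.1 -0.1 -0.1  0.1 -0.4 -0.1  0.4  0.3 -0.2  0.1  0.1
  0.   0.   0.5]
```

```bash

python3 -m jog '0 0 0 -0.5 -0.5 0 5;0 0 0 0 0 -0.7 5;0 0 0 0 0 -0.7 5;0 0 0 0 0 0 5' >/dev/null; python3 ok.py -15 5
python3 -m jog '0 0 0 0 0 -0.6 5;0 0 0 0 0 -0.6 5;0 0 0 0 0 -0.6 5;0 0 0 0 0 -0.6 5;0 0 0 0 0 0 5' >/dev/null; python3 ok.py -15 5
python3 -m jog '0 0 0 0 0 -1 5;0 0 0 0 0 -1 5;0 0 0 0 0 -1 5;0 0 0 0 0 -1 5;0 0 0 0 0 -1 5;0 0 0 0 0 0 5;0 0 0 0 0 0 5' >/dev/null; python3 ok.py -15 5; python3 rel2.py
```

```text
t26.88 z234.95 yaw49.6 f[ 0.2  0.2 -0.9] tz0.009
t27.30 z236.92 yaw49.6 f[-0.2  0.9 -6.1] tz-0.005
t27.88 z242.49 yaw49.6 f[ 0.2  0.3 -6.3] tz-0.059
base [ 509.36182309 -259.39302266] med 0.23852058613484672 n 31 tcp [ 512.13603212 -258.19736044  242.43913462] base-tcp tool -2.7092891491582027 -1.3362620379538608 need tool x,y -0.8935924498740446 -0.16198151989149007 [ 1.1  0.6  0.5  0.3  0.1  0.2 -0.  -0.2  0.1 -0.2 -0.1 -0.3  0.2 -0.3
 -0.5 -0.  -0.  -0.3 -0.3 -0.1 -0.1 -0.1  0.1  0.3 -1.5  0.5  0.2  0.4
  0.1  0.2  0.7]
```

Base and coasters hang on the post: the force went to −6.3 N, matching about 0.5 kg of added load. I'll lift clear, go partway, and measure the tray from close by.

```bash

python3 -m jog '0 0 0 0 0 -4 5;0 0 0 0 0 -8 5;0 0 0 0 0 -10 5;0 0 0 0 0 -10 5;0 0 0 0 0 -6 5;0 0 0 4 -3 -2 5;0 0 0 9 -6 0 5;0 0 0 13 -9 0 5;0 0 0 15 -10 0 5;0 0 0 15 -10 0 5;0 0 0 15 -10 0 5;0 0 0 13 -9 0 5' >/dev/null
python3 -m jog '0 0 0 10 -7 0 5;0 0 0 7 -5 0 5;0 0 0 4 -3 0 5;0 0 0 0 0 0 5;0 0 0 0 0 0 5;0 0 0 0 0 0 5'; python3 ok.py -9 0
python3 - <<'E'
from h import *
from scipy.optimize import least_squares
c=cam("wrist","w6"); p=manip.get_state()["ee_pos"]; print(proj(c,[[544.8,-24.3,11]]))
m=mask(c,(0,90,20),(16,255,220)); m=cv2.morphologyEx(m,cv2.MORPH_OPEN,np.ones((5,5))); k=big(m); print(len(k),k.min(0),k.max(0))
k=k[(k[:,0]>4)&(k[:,0]<555)&(k[:,1]>4)&(k[:,1]<415)]
P=plane(c,k,11); r=least_squares(lambda q:np.hypot(P[:,0]-q[0],P[:,1]-q[1])-62,[545,-24],loss="soft_l1",f_scale=.5); print("tray",r.x,np.percentile(abs(r.fun),[50,80,95]))
lut=(255*(np.arange(256)/255)**.5).astype(np.uint8); cv2.imwrite("pics/w6b.png",cv2.LUT(c["bgr"],lut))
E
```

```text
time_s: 29.43
ee_pos: [525.3, -132.7, 282.3]
orientation: [180.0, 0.0, 49.5]
contact_force: [-0.7, 0.3, -7.1]
finger_gap: 19.3
grip_force: 68.7
t29.43 z282.35 yaw49.5 f[-0.7  0.3 -7.1] tz-0.016
[[199.07840706  74.25270137]]
526 [108.   0.] [288. 165.]
tray [544.23625865 -23.38249244] [0.92861359 1.6304933  2.03429651]
```

View pics/w6b.png

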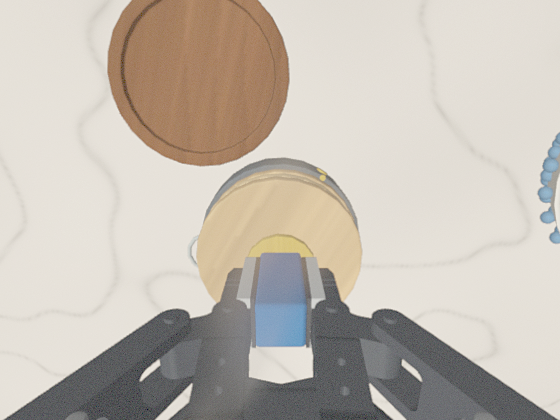

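The tray is at (199,78) in the picture, with its recess free, and the stack hangs level below the post. I'll carry it over and lower it to just above the recess.

```bash

python3 -m jog '0 0 0 5 -3 0 5;0 0 0 10 -6 0 5;0 0 0 14 -8 0 5;0 0 0 16 -9 0 5;0 0 0 16 -9 0 5;0 0 0 14 -8 0 5;0 0 0 11 -6 0 5;0 0 0 7 -4 0 5;0 0 0 3.7 -2 0 5;0 0 0 0 0 0 5;0 0 0 0 0 0 5;0 0 0 0 0 0 5'
python3 - <<'E'
from h import *
from scipy.optimize import least_squares
c=cam("wrist","w7"); s=manip.get_state(); p=s["ee_pos"]; yw=np.radians(s["orientation"][2])
X=np.array([np.cos(yw),np.sin(yw)]);Y=np.array([np.sin(yw),-np.cos(yw)])
g=cv2.GaussianBlur(cv2.cvtColor(c["bgr"],cv2.COLOR_BGR2GRAY),(3,3),0); pts=[]
for a in np.radians(np.arange(-75,76,4)):
    n=X*np.cos(a)+Y*np.sin(a); R=np.arange(75,52,-.25)
    uv=proj(c,np.c_[np.array([544.4,-23.5])+R[:,None]*n,0*R+0]).astype(np.float32)
    v=cv2.remap(g.astype(np.float32),uv[None,:,0],uv[None,:,1],1)[0]; i=np.argmin(v[6:]-v[:-6])+3; pts.append(uv[i])
P=plane(c,pts,0)
r=least_squares(lambda q:np.hypot(P[:,0]-q[0],P[:,1]-q[1])-62,[545,-24],loss="soft_l1",f_scale=.3); print("tray",r.x,np.median(abs(r.fun)),"tcp",p,"tray-tcp",(r.x-p[:2])@X,(r.x-p[:2])@Y)
E
```

```text
time_s: 30.48
ee_pos: [546.1, -23.5, 282.3]
orientation: [180.0, 0.1, 49.5]
contact_force: [0.4, 0.3, -6.7]
finger_gap: 19.3
grip_force: 68.7
tray [542.96644054 -24.59002217] 0.2525260993161389 tcp [546.11200532 -23.54939273 282.29976279] tray-tcp -2.8353065051384663 -1.714212489336064
```

```bash

python3 -m jog '0 0 0 -0.8 -0.3 3 5;0 0 0 0 0 6 5;0 0 0 0 0 7 5;0 0 0 0 0 7 5;0 0 0 0 0 6 5;0 0 0 0 0 4 5;0 0 0 0 0 2 5;0 0 0 0 0 1.5 5;0 0 0 0 0 1 5;0 0 0 0 0 0 5;0 0 0 0 0 0 5' >/dev/null; python3 ok.py -9 -4 &&
python3 -m jog '0 0 0 0 0 0.5 5;0 0 0 0 0 0.5 5;0 0 0 0 0 0 5' >/dev/null && python3 ok.py -9 -4 &&
python3 -m jog '0 0 0 0 0 0.5 5;0 0 0 0 0 0 5' >/dev/null && python3 ok.py -9 -4 &&
python3 -m jog '0 0 0 0 0 0.5 5;0 0 0 0 0 0 5' >/dev/null && python3 ok.py -9 -4 &&
python3 -m jog '0 0 0 0 0 0.5 5;0 0 0 0 0 0 5' >/dev/null && python3 ok.py -9 -4 &&
python3 -m jog '0 0 0 0 0 0.5 5;0 0 0 0 0 0 5' >/dev/null && python3 ok.py -9 -4 &&
python3 -m jog '0 0 0 0 0 0.5 5;0 0 0 0 0 0 5' >/dev/null && python3 ok.py -9 -4
```

```text
t31.45 z245.14 yaw49.6 f[ 0.2 -0.8 -6.2] tz-0.026
t31.70 z243.98 yaw49.6 f[-0.2 -0.  -7.2] tz0.009
t31.87 z243.38 yaw49.6 f[ 0.2 -0.1 -6.8] tz-0.014
t32.03 z242.93 yaw49.6 f[-0.8  0.1 -5.5] tz-0.014
t32.20 z242.83 yaw49.6 f[ 0.7 -0.6 -3.1] tz0.042
```

```bash

python3 -m jog '0 0 0 0 0 0.5 5;0 0 0 0 0 0.5 5;0 0 0 0 0 0.5 5;0 0 0 0 0 0 5' >/dev/null; python3 ok.py -9 0.7 &&
python3 -m jog '0 0 0 0 0 0.4 5;0 0 0 0 0 0 5' >/dev/null && python3 ok.py -9 0.7 &&
python3 -m jog '0 0 0 0 0 0.4 5;0 0 0 0 0 0 5' >/dev/null && python3 ok.py -9 0.7 &&
python3 -m jog '0 0 0 0 0 0.4 5;0 0 0 0 0 0 5' >/dev/null && python3 ok.py -9 0.7 &&
python3 -m jog '0 0 0 0 0 0.4 5;0 0 0 0 0 0 5' >/dev/null && python3 ok.py -9 0.7 &&
python3 -m jog '0 0 0 0 0 0.4 5;0 0 0 0 0 0 5' >/dev/null && python3 ok.py -9 0.7 &&
python3 -m jog '0 0 0 0 0 0.4 5;0 0 0 0 0 0 5' >/dev/null && python3 ok.py -9 0.7
```

```text
t32.53 z241.03 yaw49.6 f[ 0.4 -0.  -2.4] tz-0.029
t32.70 z240.51 yaw49.6 f[ 0.2  0.  -2. ] tz-0.045
t32.87 z240.03 yaw49.6 f[ 1.1 -0.2 -0.9] tz-0.000
t33.03 z239.70 yaw49.6 f[-0.1 -0.9 -0.1] tz0.003
t33.20 z239.45 yaw49.6 f[ 1.3 -0.7  1.5] tz-0.016
```

```bash
python3 -m jog '0 0 0 0 0 0 15;0 0 0 0 0 0 30;0 0 0 0 0 0 45;0 0 0 0 0 0 60;0 0 0 0 0 0 60;0 0 0 0 0 0 60;0 0 0 0 0 -3 60;0 0 0 0 0 -10 60;0 0 0 0 0 -20 60;0 0 0 0 0 -30 60;0 0 0 0 0 -30 60;0 0 0 0 0 -20 60'; python3 -m jog '0 0 0 -20 0 -10 60;0 0 0 -30 0 0 60;0 0 0 -20 0 0 60;0 0 0 0 0 0 60;0 0 0 0 0 0 60;0 0 0 0 0 0 60' 
python3 - <<'E'
from h import *
lut=(255*(np.arange(256)/255)**.5).astype(np.uint8); c=cam("wrist"); d=cam("scene")
a=cv2.LUT(c["bgr"],lut); b=cv2.resize(cv2.LUT(d["bgr"],lut)[150:300,140:410],(560,311))
cv2.imwrite("pics/end.png",np.vstack([cv2.resize(a,(373,280)).copy() if 0 else cv2.copyMakeBorder(cv2.resize(a,(380,285)),0,0,0,180,0),b]))
E
```

```text
time_s: 34.2
ee_pos: [545.9, -22.6, 355.9]
orientation: [179.9, -0.1, 49.6]
contact_force: [1.1, 0.1, -0.4]
finger_gap: 51.5
grip_force: 0.0
time_s: 34.7
ee_pos: [500.5, -75.5, 363.1]
orientation: [180.0, -0.1, 49.6]
contact_force: [0.4, 1.3, 0.2]
finger_gap: 51.3
grip_force: 0.0
```

View pics/end.png

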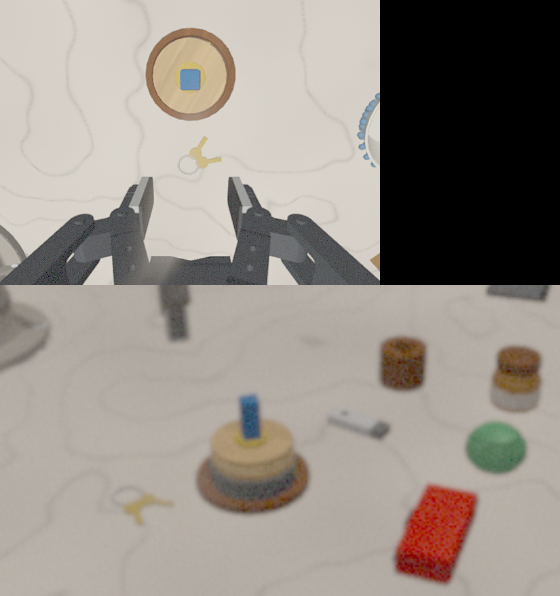

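The stack sits centred in the tray at wrist-view (190,75), and the post stands upright in it at scene-view (250,418). The bystanders in view are where they were and the gripper is clear, so I'm handing in.

```bash
python3 -c "
from rig import manip
print(manip.sign_off())"
```

```text
the job is handed in; nothing more can be done
None
```

The job is handed in at about 35 s on the robot's clock: the stack sits in the tray recess with the locked post upright in it, but the slot took two feeling sweeps because the first was off-centre.

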